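Scribe the seam of the long plaster cast

ROBOT

A 6-joint arm with a two-finger parallel gripper is mounted at the origin on the work surface. World frame = base frame: x ahead of the robot, y to its left, z up, the work surface at z = 0. Lengths are in mm, angles in rad, forces in N, time in s.
With the tool pointing down it reaches from about 325 to 925 mm from the base axis. Payload 3.1 kg.
Tool frame: the origin (TCP) lies midway between the tips of the shut fingers; the grasp point (between the pads) lies 19 mm behind it; x points along the fingers, y is the direction in which the jaws open and shut, and the axes are right-handed (so a half turn about x gives the same grasp; the last joint's range is limited). The gripper opens to 85 mm and grips with 20 to 120 N. Pads are 22 mm wide; open, the fingers measure 114 mm over their backs; the gripper's body (76 mm by 85 mm) begins 54 mm behind the grasp point. The pads swing forward as they close: fully open they stand 13 mm farther back than shut.
Start: joints at [1.024, 0.217, 1.613, -0, 1.311, -0.112], TCP at [263.252, 566.866, 197.5] pointing down, gripper open.
Joint ranges: [-2.75, 2.75], [-0.78, 2.1], [0.31, 2.55], [-1.13, 4.27], [0.13, 2.63], [-2.58, 2.58]. Speed limits (rad/s): [2.79, 2.79, 3.14, 3.14, 3.14, 3.14].

INTERFACE

Orientations are given as a rotation vector (axis times angle).
In Python, from cell import * gives the robot as it stands. The module is installed in compiled form; this text tells all that it offers.
- The arm moves only by the tool play_rows, never from a script. Its argument "commands" is a list of rows, each a list of 5 numbers: the shift along the tool's x, y, z in m, then the turn about the tool's x in degrees, then the opening, from 0 (shut) to 1 (fully open). A call has 1 to 10 rows; each row is the pose to reach, as a shift and turn from the pose commanded when the call began, along the tool's axes at that moment; what a row does not reach only later rows make up. A row lasts 1/10 s, in which the tool goes at most 50 mm and 8.59 degrees, less where a joint would pass 70% of its speed; a pose out of reach is approached as far as the arm can. A call with a gripper value outside its range is refused whole. The fingers move at their own pace and stop on an object; "newtons" is the grip in N (left out, the last holds). Time passes only in rows, so rows that repeat a pose let the fingers close. It gives the time, the measured TCP pose, the force and the opening at its end, in the units of the state.
- observe(): the state, without advancing time (a new reading comes with each control period).
- snapshot(name): name is "scene" or "top"; returns (picture, depth): 384x512x3 uint8, blue, green, red; 384x512 float32, mm along the optical axis (not along the pixel's ray), 0 where there is no reading.
- get_calibration(name): a dict with "vertical_fov" (degrees; the focal length in pixels is half the picture's height over the tangent of half this angle, whatever the lens; pixels are square), "cx", "cy" (the principal point, pixels), "distortion" ([k1, k2, p1, p2, k3] as OpenCV has them; the pictures are not rectified), "view" (4x4, takes a point from world to camera coordinates). Camera axes: x right, y down, z forward; pixel columns grow to the right and rows downward; lengths in mm; the calibration is good to about 2 mm. A picture is of the moment at which its call begins. get_calibration takes no time and is no camera call.
- finish_job(): hands the job in, once; it reports no verdict.
The state is a dict: "clock": time; "joint_positions": joint angles; "qd": joint speeds; "tau": joint torques, N m; "tcp_pos": TCP position; "tool_rot": TCP orientation; "force": force on the tool from outside, world axes, zero at the start; "moment": the same for the moment, N m; "width": finger opening in mm.
Only numpy, scipy, OpenCV 4.12 (cv2) and the standard library are available. Lean on these libraries where they do the work, as an engineer would, in place of code of your own. Each camera call takes 0.05 s, during which the arm holds its last target. There are 200 camera calls.

TASK

Take the scribing pen from its stand and, holding it upright, trace the dark seam along the top of the longer of the two plaster casts: set the point down on the ring by the steel rod and draw it slowly (about 3 cm per second), its sprung point pressed on the seam, to the ring by the rounded end, without lifting it on the way or pressing it on anything else. Then hang the pen back upright in its stand, collar on the plate, and let go of it.

Things in the scene. Friction and masses are not known exactly. Their poses are not given: they have to be found in the camera images.
- pen: Scribing pen, 159 mm long, 0.12 kg, upright in the stand, point down. Origin at the centre of its round wooden handle (24 mm diameter, from 36 mm below to 44 mm above the origin); z runs up. Black collar, 56 mm diameter, 6 mm thick, underside 41 mm below the origin; then a steel barrel, 16 mm diameter, to 87 mm below it, then the brass point. Round: grip at any yaw.
- point (a point): The very tip of the pen's brass point: 115 mm below the pen's origin when free. The tip is 5 mm across.
- nib (a joint): How far the spring-loaded point is pushed up into the pen, in m: 0 free, 0.012 fully in. It needs about 1.5 N to start moving and 3.3 N when fully in; about 6 mm in is a good light pressure, more than 1 mm counts as pressed.
- seam (a point): Middle of the seam to trace, on the plaster's top, 95 mm above the table: a straight, level dark line 5 mm wide, 140 mm long, between two dark rings round the long cast. x runs along the seam from the rod end (start ring at x = -70 mm) to the rounded end (end ring at x = +70 mm); z is up.
- long_cast: The cast to work on, fixed: plaster cylinder 210 mm long, 76 mm diameter, on two wooden saddles, a 16 mm steel rod standing 58 mm out of one end (-x), the other end rounded. Origin on the table under its middle. A like cast only 120 mm long, with a 60 mm seam, lies on the other side of the stand: not to be marked.
- hole (a point): Centre of the mouth of the round hole, 32 mm diameter, in the top plate (90 x 90 x 8 mm, top 95 mm above the table) of the fixed steel stand, in which the pen hangs by its collar. When home, the pen's origin is 41 mm above this point. Under the plate: free space down to 8 mm above the table, between four posts.
Things that resemble listed ones, but are neither listed nor needed, are in the scene too. Leave any brown or yellow look-alike of the part that bears hole alone.

How it is judged (in metres and radians):
On the way, in this order (a step that is already met when the one before it is completed fails the run):
1. the pen's point is pressed onto the seam at its start ring, by the rod (value of joint nib above 0.001 m and x of point in the frame of seam between -0.084 and -0.056 m and y of point in the frame of seam between -0.012 and 0.012 m), for 0.1 s.
2. the point is pressed on the seam a quarter of the way along (value of joint nib above 0.001 m and x of point in the frame of seam between -0.049 and -0.021 m and y of point in the frame of seam between -0.012 and 0.012 m), for 0.05 s.
3. the point is pressed on the seam half-way (value of joint nib above 0.001 m and x of point in the frame of seam between -0.014 and 0.014 m and y of point in the frame of seam between -0.012 and 0.012 m), for 0.05 s.
4. the point is pressed on the seam three quarters of the way along (value of joint nib above 0.001 m and x of point in the frame of seam between 0.021 and 0.049 m and y of point in the frame of seam between -0.012 and 0.012 m), for 0.05 s.
5. the point is pressed on the seam at its end ring, by the rounded end (value of joint nib above 0.001 m and x of point in the frame of seam between 0.056 and 0.084 m and y of point in the frame of seam between -0.012 and 0.012 m), for 0.1 s.
At the end, for the whole second after the job is handed in: After the seam has been traced, the pen hangs in its stand at rest: its axis within 14 mm of the hole's centre, its origin 35 to 47 mm above the plate (collar on the plate), within about 10 degrees of upright (horizontal distance between pen and hole below 0.014 m and z of pen in the frame of hole between 0.035 and 0.047 m and angle between pen's own z axis and vertical below 0.17 rad and linear speed of pen below 0.02 m/s); the robot touches nothing.
It fails at once if the pen is tilted more than about 20 degrees while its point is pressed (value of joint nib above 0.001 m and angle between pen's own z axis and vertical above 0.35 rad).
It fails at once if the pen moves along the seam faster than 0.1 m/s (value of joint nib above 0.001 m and x of point in the frame of seam between -0.055 and 0.055 m and y of point in the frame of seam between -0.03 and 0.03 m and linear speed of pen above 0.1 m/s).
It fails at once if the point is off the plaster, 4 to 25 mm above it, over the middle part of the seam (more than 20 mm from both rings) (x of point in the frame of seam between -0.05 and 0.05 m and y of point in the frame of seam between -0.03 and 0.03 m and z of point in the frame of seam between 0.004 and 0.025 m).
It fails at once if the point is pressed on the long cast more than 18 mm to the side of the seam, or more than 25 mm beyond its ends, or pressed on any other thing (value of joint nib above 0.003 m and ((y of point in the frame of seam above 0.018 m or y of point in the frame of seam below -0.018 m) or (x of point in the frame of seam above 0.095 m or x of point in the frame of seam below -0.095 m) or (z of point in the frame of seam above 0.02 m or z of point in the frame of seam below -0.02 m))).
It also fails if it takes over 58 s, if anything falls off the work surface, if the arm or the gripper's body presses on something with over 40 N, if the wrist force passes 120 N, or if a joint passes its speed limit or range.

## Working session

There is one attempt and no reset: what is moved stays moved. The work goes in short steps, Python scripts to look and compute and a tool call to move; the robot and the scene stay as the last step left them, time stands still between calls to the robot, and variables do not carry over. Pictures are saved under pics/ and viewed, about 8 in all and at most 12, crops included, and the job is handed in when it is done.

Besides the shell and the picture viewer there is one more tool, called after ">>>" as name(argument=value, ...) on one line, values as JSON. play_rows: Moves the arm, as the interface text tells. Its arguments: {"type":"object","properties":{"commands":{"type":"array","items":{"type":"array","items":{"type":"number"}}},"newtons":{"type":"number"}},"required":["commands"]}

```bash
mkdir -p pics; cat > h.py <<'E'
from cell import *
import numpy as np, cv2
from scipy.spatial.transform import Rotation as R
def K(n):
    c=get_calibration(n); f=192/np.tan(np.radians(c["vertical_fov"])/2)
    return np.array([[f,0,c["cx"]],[0,f,c["cy"]],[0,0,1]]),np.array(c["distortion"]),np.array(c["view"])
def plane(n,uv,z):
    """pixel -> world on height z"""
    k,d,V=K(n); p=cv2.undistortPoints(np.array(uv,float).reshape(-1,1,2),k,d).reshape(-1,2)
    r=np.c_[p,np.ones(len(p))]@V[:3,:3]; o=-V[:3,:3].T@V[:3,3]
    return o+r*((z-o[2])/r[:,2])[:,None]
def deproj(n,uv,D):
    k,d,V=K(n); p=cv2.undistortPoints(np.array(uv,float).reshape(-1,1,2),k,d).reshape(-1,2)
    z=np.array([np.median(D[v-1:v+2,u-1:u+2]) for u,v in np.array(uv,int)])
    return (np.c_[p,np.ones(len(p))]*z[:,None]-V[:3,3])@V[:3,:3]
def proj(n,P):
    k,d,V=K(n); return cv2.projectPoints(np.array(P,float).reshape(-1,1,3),cv2.Rodrigues(V[:3,:3])[0],V[:3,3],k,d)[0].reshape(-1,2)
E
python3 - <<'E'
from h import *
for n in("top","scene"):
    p,D=snapshot(n); cv2.imwrite(f"pics/{n}0.png",cv2.resize(p,(800,600),interpolation=cv2.INTER_CUBIC)); np.savez(f"{n}0.npz",p=p,D=D)
    k,d,V=K(n); print(n,k[0,0],d,-V[:3,:3].T@V[:3,3])
s=observe(); print(s); print(R.from_rotvec(s["tool_rot"]).as_matrix().round(3))
E
```

```text
top 439.44386633546003 [-0.11501941  0.          0.          0.          0.        ] [ 410.69387795  -13.80142859 1094.69865023]
scene 396.940151044006 [-0.08757274  0.          0.          0.          0.        ] [ 813.56180005 -577.65081661  928.24460732]
{'clock': 0.1, 'joint_positions': array([ 1.02375617e+00,  2.17670250e-01,  1.61479607e+00,  1.79701048e-05,
        1.31129258e+00, -1.12198611e-01]), 'qd': array([-0.00080375, -0.00322339, -0.00310132,  0.00092379,  0.00121637,
       -0.00139116]), 'tau': array([-4.81043644e-04, -3.98076153e+01, -3.04970813e+01, -1.08806844e-04,
        4.20849858e-03,  1.41259292e-05]), 'tcp_pos': array([262.84077456, 566.1504681 , 196.2924821 ]), 'tool_rot': array([ 0.33945743,  1.54447811, -0.34268929]), 'force': array([-0.14818336, -0.14295425,  0.16237201]), 'moment': array([0.05031413, 0.01998442, 0.01689634]), 'width': 85.32122541818732}
[[-0.001  0.421  0.907]
 [-0.002  0.907 -0.421]
 [-1.    -0.002 -0.   ]]
```

View pics/top0.png

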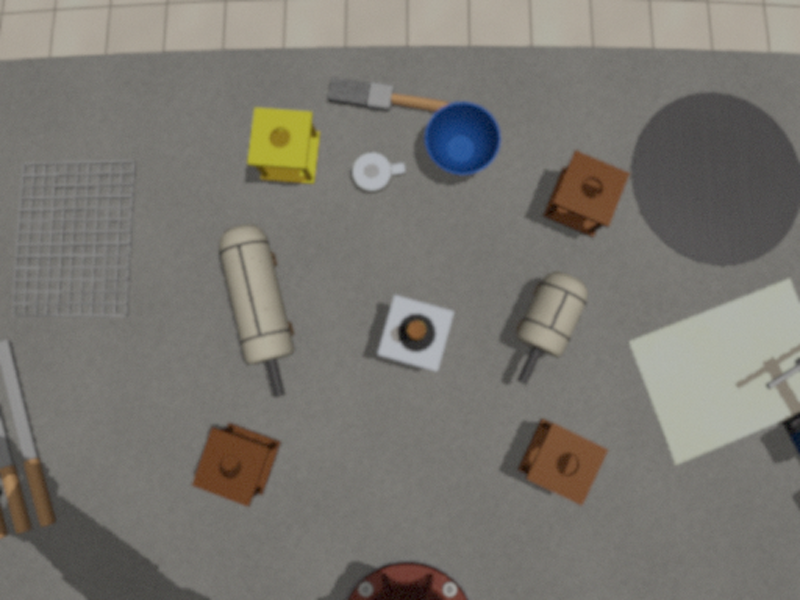

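View pics/scene0.png

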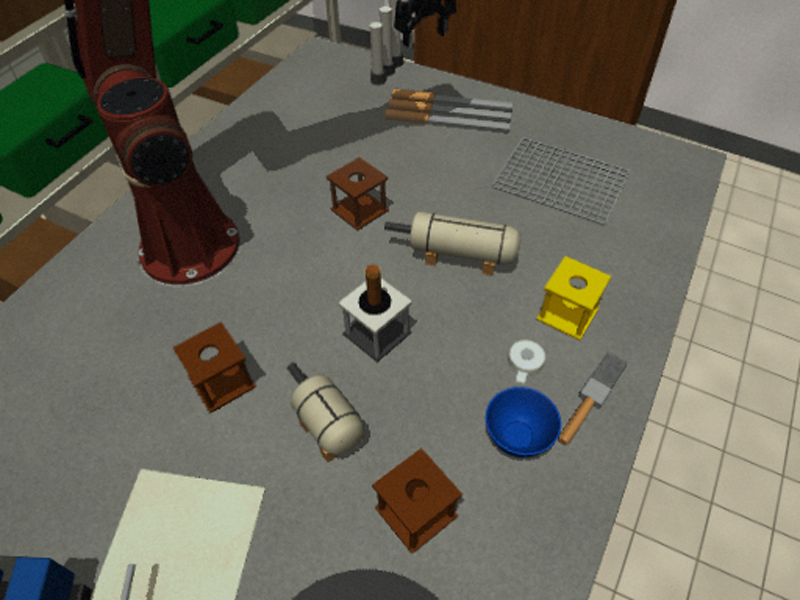

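The top view (800x600) shows the white steel stand with the pen at (415,333). Brown look-alikes are at (590,188), (563,462) and (237,465), and a yellow one at (283,140). The cast at (256,295) is the longer one, with its rod at (275,378). The cast at (552,312) is the shorter. I'll confirm both in an enlarged crop.

```bash
python3 - <<'E'
from h import *
z=np.load("top0.npz"); p,D=z["p"],z["D"]
c=p[135:265,130:300]; cv2.imwrite("pics/crop1.png",cv2.resize(c,None,fx=4.6,fy=4.6,interpolation=cv2.INTER_CUBIC))
print(deproj("top",[(256*.64,295*.64),(405*.64,305*.64),(440*.64,355*.64),(412*.64,326*.64)],D).round(1))
E
```

```text
[[512.5 222.9  92.5]
 [497.    2.4  94. ]
 [424.  -48.3  94. ]
 [461.5  -8.3 179.1]]
```

View pics/crop1.png

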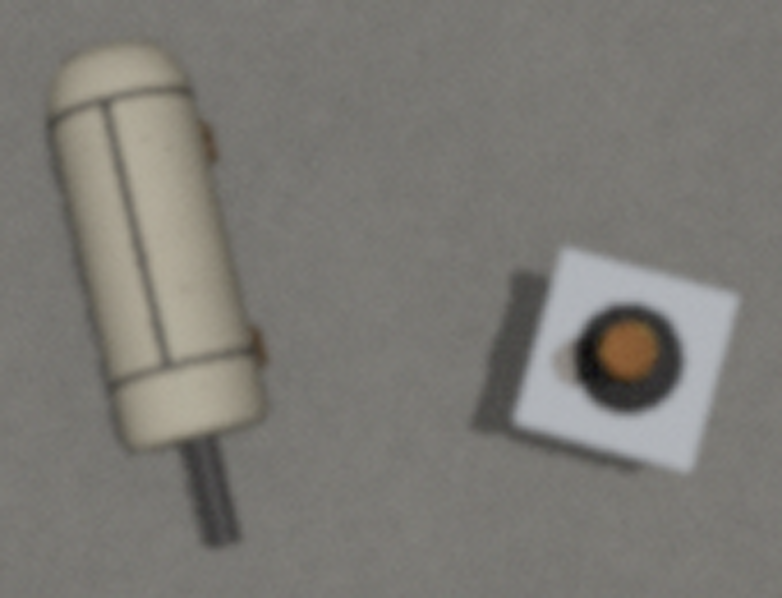

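The crop shows the long cast with its seam from (168,366) at the rod ring to (106,101) at the rounded end. The pen's collar sits at (630,358) on the steel plate, whose corners are (564,246), (740,295), (690,472) and (513,425). This cast is clearly the long one.

```bash
python3 - <<'E'
from h import *
f=lambda L:[((u+.5)/4.6-.5+130,(v+.5)/4.6-.5+135) for u,v in L]
s=plane("top",f([(168,366),(106,101)]),95);print("seam",s.round(1),np.linalg.norm(s[1]-s[0]),s.mean(0))
d=s[1]-s[0];print("dir deg",np.degrees(np.arctan2(d[1],d[0])))
c=plane("top",f([(564,246),(740,295),(690,472),(513,425)]),95);print(c.round(1),c.mean(0),np.linalg.norm(np.roll(c,1,0)-c,axis=1))
print("collar",plane("top",f([(630,358)]),101),"handle",plane("top",f([(628,350)]),180))
# scene depth-based check of handle top, seam via projection
z=np.load("scene0.npz");print((proj("scene",np.r_[s,c,[[*c.mean(0)[:2],180]]])/.64).round(0))
o=observe();T=R.from_rotvec(o["tool_rot"]).as_matrix()
print(o["tcp_pos"],"shift to pen xy",T.T@(np.array([*c.mean(0)[:2],200])-o["tcp_pos"]))
E
```

```text
seam [[453.8 215.8  95. ]
 [587.8 250.6  95. ]] 138.50465820713666 [520.80579322 233.23485214  95.        ]
dir deg 14.546103992724042
[[513.3  18.3  95. ]
 [488.6 -68.9  95. ]
 [401.4 -43.6  95. ]
 [424.6  43.5  95. ]] [456.96194968 -12.68455594  95.        ] [92.19680418 90.69797238 90.82421688 90.19233441]
collar [[457.25242239 -14.30336565 101.        ]] handle [[457.17311652 -13.36997056 180.        ]]
[[431. 217.]
 [503. 229.]
 [412. 299.]
 [375. 331.]
 [338. 301.]
 [374. 272.]
 [372. 267.]]
[262.84077456 566.1504681  196.2924821 ] shift to pen xy [  -2.86343895 -443.19512454  419.90075456]
```

>>> play_rows(commands=[[-0.05,-0.044,0.042,0,1],[-0.05,-0.089,0.084,0,1],[-0.05,-0.133,0.126,0,1],[-0.05,-0.177,0.168,0,1],[-0.05,-0.222,0.21,0,1],[-0.05,-0.266,0.252,0,1],[-0.05,-0.31,0.294,0,1],[-0.05,-0.354,0.336,0,1],[-0.05,-0.399,0.378,0,1],[-0.05,-0.443,0.42,0,1]])

```text
clock: 1.1
tcp_pos: [418.2, 103.0, 247.1]
tool_rot: [0.341, 1.544, -0.341]
force: [0.2, 0.4, 0.3]
width: 84.9
```

>>> play_rows(commands=[[0,0,0,0,1],[0,0,0,0,1],[0,0,0,0,1],[0,0,0,0,1],[0,0,0,0,1]])

```text
clock: 1.6
tcp_pos: [417.9, 106.3, 247.2]
tool_rot: [0.339, 1.544, -0.339]
force: [-0.6, -0.1, -0.8]
width: 85.3
```

```bash
cat >> h.py <<'E'
def shift(x,y,z):
    o=observe();T=R.from_rotvec(o["tool_rot"]).as_matrix()
    print(o["clock"],o["tcp_pos"].round(1),T.round(3).tolist(),"w",o["width"],"F",o["force"].round(2),"q",o["joint_positions"].round(2))
    print("shift",(T.T@(np.array([x,y,z])-o["tcp_pos"])).round(1))
E
python3 -c "
from h import *
shift(457.2,-13.5,122)"
```

```text
1.6 [417.9 106.3 247.2] [[-0.0, 0.418, 0.908], [0.0, 0.908, -0.418], [-1.0, -0.0, -0.0]] w 85.32652038868531 F [-0.59 -0.06 -0.79] q [ 0.09 -0.26  1.99  0.    1.41 -1.05]
shift [125.2 -92.4  85.9]
```

>>> play_rows(commands=[[0,-0.031,0.029,0,1],[0,-0.062,0.058,0,1],[0,-0.092,0.086,0,1],[0,-0.092,0.086,0,1],[0,-0.092,0.086,0,1],[0,-0.092,0.086,0,1]])

```text
clock: 2.2
tcp_pos: [457.2, -13.3, 247.2]
tool_rot: [0.34, 1.545, -0.339]
force: [0.1, -0.2, -0.1]
width: 85.5
```

```bash
python3 - <<'E'
from h import *
shift(457.2,-13.5,122)
p,D=snapshot("scene"); c=p[110:250,170:340]; cv2.imwrite("pics/s1.png",cv2.resize(c,None,fx=4,fy=4,interpolation=cv2.INTER_CUBIC))
E
```

```text
2.2 [457.2 -13.3 247.2] [[-0.001, 0.42, 0.908], [0.001, 0.908, -0.42], [-1.0, 0.0, -0.001]] w 85.47899764760203 F [ 0.1  -0.16 -0.14] q [-0.18 -0.19  1.93  0.    1.4  -1.32]
shift [ 1.252e+02 -2.000e-01  1.000e-01]
```

View pics/s1.png

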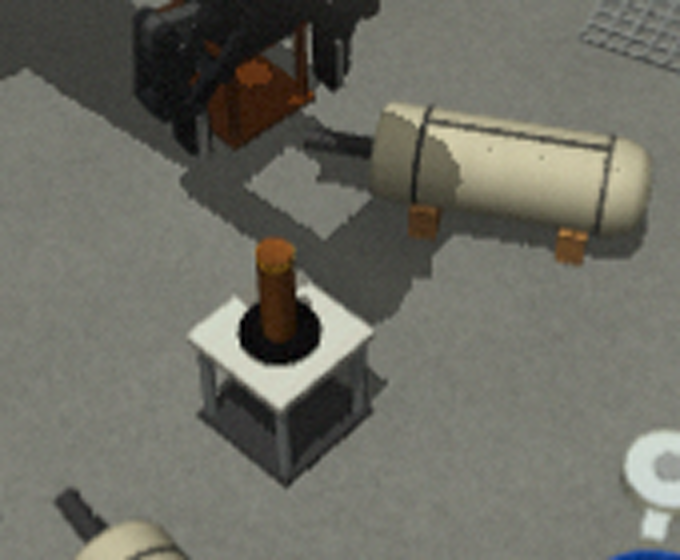

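The open fingers at (190,120) and (330,70) straddle the line above the pen at (276,250), so I'll descend.

>>> play_rows(commands=[[0.03,0,0,0,1],[0.06,0,0,0,1],[0.09,0,0,0,1],[0.11,0,0,0,1],[0.123,0,0,0,1],[0.123,0,0,0,1],[0.123,0,0,0,1]])

```text
clock: 2.95
tcp_pos: [458.1, -14.3, 125.1]
tool_rot: [0.34, 1.543, -0.34]
force: [0.9, -0.3, 0.4]
width: 85.3
```

>>> play_rows(commands=[[0,0,0,0,0.5],[0,0,0,0,0.35],[0,0,0,0,0.2],[0,0,0,0,0.1],[0,0,0,0,0.0],[0,0,0,0,0],[0,0,0,0,0],[0,0,0,0,0],[0,0,0,0,0],[0,0,0,0,0]], newtons=60)

```text
clock: 3.95
tcp_pos: [458.3, -14.7, 125.0]
tool_rot: [0.341, 1.542, -0.341]
force: [1.6, 1.6, 5.3]
width: 21.9
```

```bash
python3 -c "
from h import *
shift(457.2,-13.5,122)"
```

```text
3.95 [458.3 -14.7 125. ] [[0.002, 0.421, 0.907], [0.0, 0.907, -0.421], [-1.0, 0.001, 0.001]] w 21.911726497899362 F [1.55 1.64 5.35] q [-0.19 -0.07  2.06  0.    1.15 -1.32]
shift [ 3.   0.6 -1.5]
```

>>> play_rows(commands=[[-0.01,0,0,0,0],[-0.025,0,0,0,0],[-0.045,0,0,0,0],[-0.065,0,0,0,0],[-0.085,0,0,0,0],[-0.1,0,0,0,0],[-0.115,0,0,0,0],[-0.125,0,0,0,0],[-0.125,0,0,0,0],[-0.125,0,0,0,0]])

```text
clock: 4.95
tcp_pos: [457.2, -14.8, 248.8]
tool_rot: [0.341, 1.545, -0.341]
force: [-0.3, 0.6, -1.2]
width: 22.0
```

```bash
python3 - <<'E'
from h import *
shift(453,215.6,250)
p,D=snapshot("scene"); c=p[60:240,150:340]; cv2.imwrite("pics/s2.png",cv2.resize(c,None,fx=4,fy=4,interpolation=cv2.INTER_CUBIC)[:600]); np.savez("s2.npz",p=p,D=D)
t=observe()["tcp_pos"]
print(proj("scene",[[t[0],t[1],250-125+11+20-115-1+125-20-1+0],[458.3,-14.7,146],[458.3,-14.7,220]])-[150,60])
E
```

```text
4.95 [457.2 -14.8 248.8] [[-0.001, 0.421, 0.907], [0.0, 0.907, -0.421], [-1.0, -0.0, -0.001]] w 21.996001377477533 F [-0.28  0.57 -1.19] q [-0.19 -0.19  1.93 -0.    1.4  -1.32]
shift [  -1.2  207.1 -100.9]
[[ 88.56882213 120.80639821]
 [ 89.00741859 120.51150579]
 [ 87.73399492 100.87196694]]
```

View pics/s2.png

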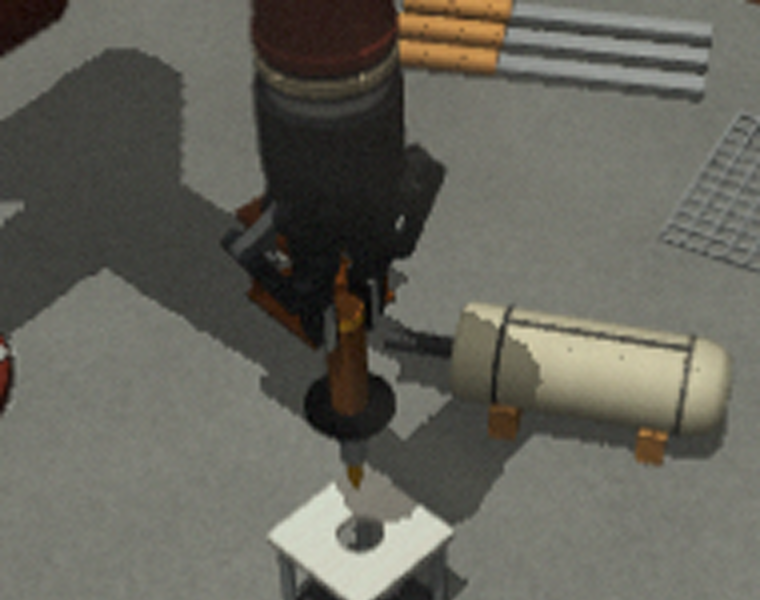

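The picture shows the pen upright in the jaws, collar at (350,408) and tip at (356,487), where (356,482) was predicted. The stand is empty. Now to above the start ring.

>>> play_rows(commands=[[0,0.02,-0.009,0,0],[0,0.05,-0.024,0,0],[0,0.085,-0.04,0,0],[0,0.12,-0.057,0,0],[0,0.15,-0.071,0,0],[0,0.18,-0.086,0,0],[0,0.2,-0.095,0,0],[0,0.207,-0.099,0,0],[0,0.207,-0.099,0,0],[0,0.207,-0.099,0,0]])

```text
clock: 6.0
tcp_pos: [454.7, 213.7, 248.7]
tool_rot: [0.34, 1.545, -0.342]
force: [0.1, 0.5, -0.9]
width: 22.0
```

```bash
python3 - <<'E'
from h import *
shift(454.9,214.9,193)
for n in("scene","top"):
    p,D=snapshot(n)
    if n=="scene": c=p[60:200,200:390]
    else: c=p[100:240,100:290]
    cv2.imwrite(f"pics/{n}3.png",cv2.resize(c,None,fx=4,fy=4,interpolation=cv2.INTER_CUBIC))
print("pred tip scene crop", (proj("scene",[[453.5,215.5,145],[453.8,215.8,95],[453.5,215.5,225]])-[200,60])*4)
E
```

```text
6.0 [454.7 213.7 248.7] [[-0.001, 0.421, 0.907], [-0.001, 0.907, -0.421], [-1.0, -0.002, -0.001]] w 22.016225683285473 F [ 0.05  0.46 -0.89] q [ 0.3  -0.09  1.84 -0.    1.39 -0.84]
shift [55.7  1.2 -0.3]
pred tip scene crop [[305.92629736 266.41168012]
 [304.37957845 316.27589358]
 [309.5216452  179.26850024]]
```

View pics/scene3.png

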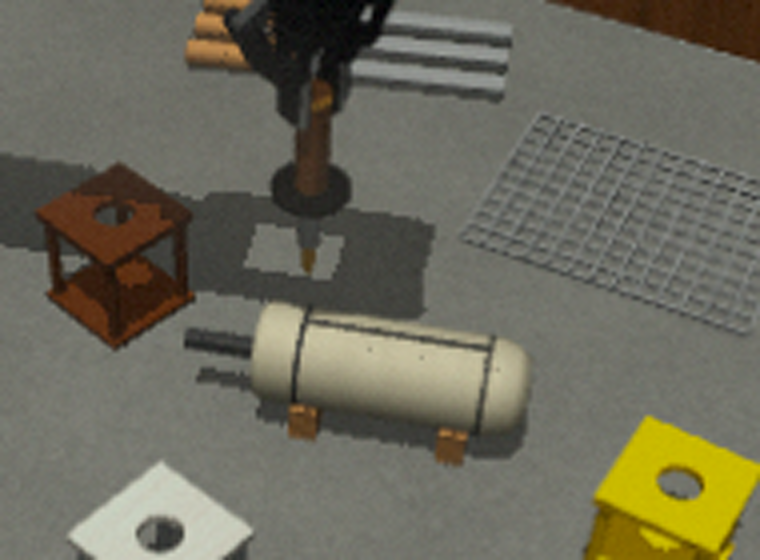

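The tip is at (308,270), predicted (306,266), and the seam start is at (309,320), predicted (304,316). They agree to within a pixel, so I'll lower slowly onto the ring.

>>> play_rows(commands=[[0.012,0.001,0,0,0],[0.025,0.002,0,0,0],[0.035,0.002,0,0,0],[0.041,0.002,0,0,0],[0.045,0.002,0,0,0],[0.048,0.002,0,0,0],[0.051,0.002,0,0,0],[0.051,0.002,0,0,0],[0.051,0.002,0,0,0]])

```text
clock: 7.0
tcp_pos: [456.3, 216.6, 199.1]
tool_rot: [0.341, 1.543, -0.341]
force: [-1.0, -0.8, -0.1]
width: 21.9
```

```bash
python3 - <<'E'
from h import *
shift(454.9,214.9,193)
E
```

```text
7.0 [456.3 216.6 199.1] [[0.001, 0.421, 0.907], [0.0, 0.907, -0.421], [-1.0, 0.0, 0.001]] w 21.879519634214013 F [-0.97 -0.78 -0.12] q [ 0.3  -0.04  1.89 -0.    1.29 -0.83]
shift [ 6.1 -2.1 -0.5]
```

>>> play_rows(commands=[[0.002,0,0,0,0],[0.004,0,0,0,0],[0.006,0,0,0,0],[0.006,0,0,0,0],[0.006,0,0,0,0]])

```text
clock: 7.5
tcp_pos: [456.1, 216.6, 192.5]
tool_rot: [0.341, 1.543, -0.341]
force: [0.2, 0.3, 0.7]
width: 22.1
```

```bash
python3 - <<'E'
from h import *
import time
shift(454.9,214.9,193)
p,D=snapshot("scene"); c=p[75:175,210:345]; cv2.imwrite("pics/scene4.png",cv2.resize(c,None,fx=5.5,fy=5.5,interpolation=cv2.INTER_CUBIC))
F=[observe()["force"]]
for i in range(5): snapshot("top"); F.append(observe()["force"])
print(np.mean(F,0),np.std(F,0))
E
```

```text
7.5 [456.1 216.6 192.5] [[0.001, 0.421, 0.907], [0.0, 0.907, -0.421], [-1.0, 0.001, 0.0]] w 22.110298317776383 F [0.23 0.34 0.69] q [ 0.3  -0.04  1.9   0.    1.28 -0.83]
shift [-0.5 -2.1 -0.3]
[0.30672078 0.31504731 1.25467898] [0.16574829 0.2796841  0.31046718]
```

View pics/scene4.png

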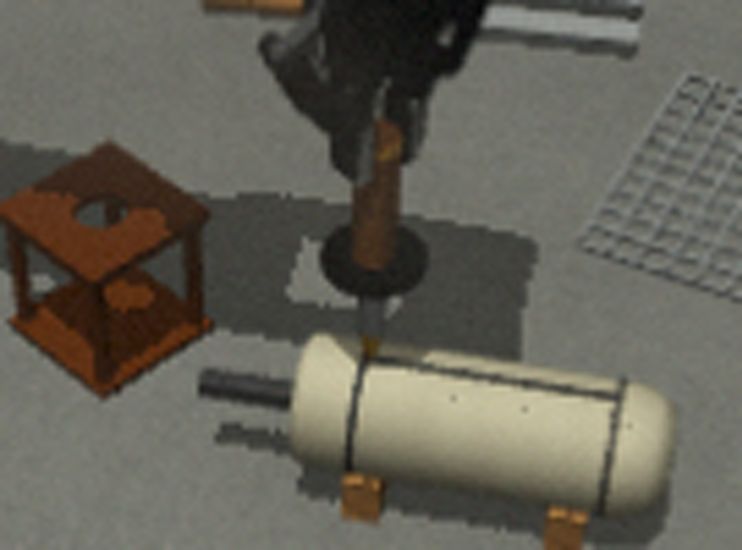

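The tip is at (370,355), on the ring and seam junction. The contact force is about 2.3 N relative to free, so the nib is roughly 5 mm in. Tracing at 30 mm/s.

>>> play_rows(commands=[[0,0.0015,0.002,0,0],[0,0.0034,0.0043,0,0],[0,0.0053,0.0066,0,0],[0,0.0072,0.0089,0,0],[0,0.0091,0.0112,0,0],[0,0.011,0.0136,0,0],[0,0.0129,0.0159,0,0],[0,0.0148,0.0183,0,0],[0,0.0167,0.0206,0,0],[0,0.0186,0.023,0,0]])

```text
clock: 8.8
tcp_pos: [484.7, 223.8, 192.3]
tool_rot: [0.341, 1.544, -0.341]
force: [-2.4, 1.7, 1.1]
width: 21.9
```

```bash
python3 - <<'E'
from h import *
shift(590,250.2,193)
E
```

```text
8.8 [484.7 223.8 192.3] [[-0.0, 0.421, 0.907], [0.0, 0.907, -0.421], [-1.0, 0.0, -0.0]] w 21.866795890974444 F [-2.37  1.7   1.14] q [ 0.3   0.03  1.83  0.    1.28 -0.84]
shift [-0.7 68.3 84.4]
```

>>> play_rows(commands=[[0,0.0019,0.0023,0,0],[0,0.0038,0.0046,0,0],[0,0.0057,0.007,0,0],[0,0.0076,0.0093,0,0],[0,0.0095,0.0116,0,0],[0,0.0113,0.014,0,0],[0,0.0132,0.0163,0,0],[0,0.0151,0.0186,0,0],[0,0.017,0.021,0,0],[0,0.0189,0.0233,0,0]])

```text
clock: 9.8
tcp_pos: [513.9, 231.1, 192.3]
tool_rot: [0.341, 1.544, -0.341]
force: [-2.1, 0.7, 2.0]
width: 22.1
```

>>> play_rows(commands=[[0,0.0019,0.0023,0,0],[0,0.0038,0.0046,0,0],[0,0.0057,0.007,0,0],[0,0.0076,0.0093,0,0],[0,0.0095,0.0116,0,0],[0,0.0113,0.014,0,0],[0,0.0132,0.0163,0,0],[0,0.0151,0.0186,0,0],[0,0.017,0.021,0,0],[0,0.0189,0.0233,0,0]])

```text
clock: 10.8
tcp_pos: [543.0, 238.2, 192.4]
tool_rot: [0.341, 1.544, -0.341]
force: [-1.7, -0.2, 0.9]
width: 22.0
```

```bash
python3 - <<'E'
from h import *
shift(590,250.2,193)
E
```

```text
10.8 [543.  238.2 192.4] [[0.0, 0.421, 0.907], [-0.0, 0.907, -0.421], [-1.0, -0.0, 0.0]] w 22.02202367607311 F [-1.72 -0.2   0.92] q [ 0.3   0.15  1.7  -0.    1.29 -0.84]
shift [-0.6 30.6 37.6]
```

>>> play_rows(commands=[[0,0.0019,0.0023,0,0],[0,0.0038,0.0046,0,0],[0,0.0057,0.007,0,0],[0,0.0076,0.0093,0,0],[0,0.0095,0.0116,0,0],[0,0.0113,0.014,0,0],[0,0.0132,0.0163,0,0],[0,0.0151,0.0186,0,0],[0,0.017,0.021,0,0],[0,0.0189,0.0233,0,0]])

```text
clock: 11.8
tcp_pos: [572.1, 245.7, 192.3]
tool_rot: [0.341, 1.544, -0.341]
force: [-1.2, -0.5, 1.4]
width: 21.9
```

>>> play_rows(commands=[[0,0.0019,0.0023,0,0],[0,0.0038,0.0046,0,0],[0,0.0057,0.007,0,0],[0,0.0076,0.0093,0,0],[0,0.0095,0.0116,0,0],[0,0.0112,0.0135,0,0],[0,0.0112,0.0135,0,0],[0,0.0112,0.0135,0,0],[0,0.0112,0.0135,0,0]])

```text
clock: 12.7
tcp_pos: [589.0, 250.4, 192.6]
tool_rot: [0.342, 1.543, -0.34]
force: [-2.5, 0.5, 1.5]
width: 21.8
```

```bash
python3 - <<'E'
from h import *
shift(590,250.2,193)
p,D=snapshot("scene"); c=p[75:175,210:345]; cv2.imwrite("pics/scene5.png",cv2.resize(c,None,fx=5.5,fy=5.5,interpolation=cv2.INTER_CUBIC))
F=[observe()["force"]]
for i in range(3): snapshot("top"); F.append(observe()["force"])
print(np.mean(F,0))
E
```

```text
12.7 [589.  250.4 192.6] [[0.001, 0.421, 0.907], [0.001, 0.907, -0.421], [-1.0, 0.001, 0.001]] w 21.847017800823146 F [-2.46  0.48  1.48] q [ 0.29  0.25  1.58  0.    1.31 -0.84]
shift [-0.4  0.2  0.9]
[-0.86607978  0.66732095  1.73132924]
```

View pics/scene5.png

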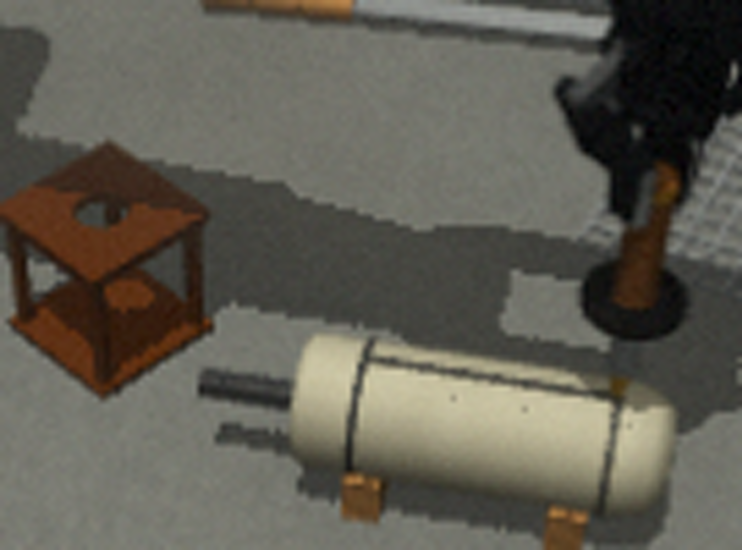

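The tip is at (618,387), on the ring at the rounded end, still pressed (contact about 2.5 N). The pen looks slightly leaned, so I'll check that against perspective before lifting.

```bash
python3 - <<'E'
from h import *
print((proj("scene",[[588,251,z] for z in (95,165,180,244)])-[210,75])*5.5)
E
```

```text
[[616.31925106 392.49669004]
 [632.64808065 295.28822066]
 [636.33347606 273.24859095]
 [652.85808078 173.9607607 ]]
```

>>> play_rows(commands=[[-0.004,0,0,0,0],[-0.01,0,0,0,0],[-0.02,0,0,0,0],[-0.035,0,0,0,0],[-0.05,0,0,0,0],[-0.06,0,0,0,0],[-0.06,0,0,0,0],[-0.06,0,0,0,0]])

```text
clock: 13.7
tcp_pos: [589.0, 250.2, 252.9]
tool_rot: [0.341, 1.543, -0.341]
force: [-0.4, -0.7, -1.2]
width: 22.0
```

```bash
python3 - <<'E'
from h import *
shift(457.2+1.1,-13.5-1.2,250)
E
```

```text
13.7 [589.  250.2 252.9] [[0.001, 0.421, 0.907], [0.0, 0.907, -0.421], [-1.0, 0.001, 0.001]] w 21.965647821074413 F [-0.44 -0.73 -1.24] q [ 0.29  0.21  1.52 -0.    1.41 -0.84]
shift [   2.7 -295.3   -6.9]
```

The lean is at most 2–3° more than perspective explains, which is harmless. I'll bring the pen back over the stand.

>>> play_rows(commands=[[0,-0.02,0,0,0],[0,-0.05,-0.001,0,0],[0,-0.085,-0.002,0,0],[0,-0.12,-0.003,0,0],[0,-0.155,-0.004,0,0],[0,-0.19,-0.005,0,0],[0,-0.225,-0.006,0,0],[0,-0.255,-0.007,0,0],[0,-0.28,-0.007,0,0],[0,-0.295,-0.007,0,0]])

```text
clock: 14.7
tcp_pos: [456.6, -15.8, 251.3]
tool_rot: [0.342, 1.546, -0.343]
force: [-0.2, 0.1, -0.9]
width: 21.8
```

>>> play_rows(commands=[[0,0,0,0,0],[0,0,0,0,0],[0,0,0,0,0]])

```text
clock: 15.0
tcp_pos: [458.2, -13.8, 252.0]
tool_rot: [0.341, 1.545, -0.34]
force: [-0.2, 0.4, -0.7]
width: 21.8
```

```bash
python3 - <<'E'
from h import *
shift(458.3,-14.7,125)
p,D=snapshot("scene"); c=p[110:240,170:320]; cv2.imwrite("pics/s6.png",cv2.resize(c,None,fx=4.6,fy=4.6,interpolation=cv2.INTER_CUBIC))
print((proj("scene",[[457.2,-13.5,z] for z in (95,148,222,307)])-[170,110])*4.6)
E
```

```text
15.0 [458.2 -13.8 252. ] [[-0.001, 0.421, 0.907], [0.001, 0.907, -0.421], [-1.0, 0.0, -0.001]] w 21.778515357271797 F [-0.17  0.44 -0.67] q [-0.18 -0.19  1.93  0.    1.41 -1.32]
shift [127.   -0.9   0.6]
[[320.48081075 378.79901711]
 [316.62784136 319.91034843]
 [310.72002456 229.25142053]
 [303.05329472 110.92864895]]
```

View pics/s6.png

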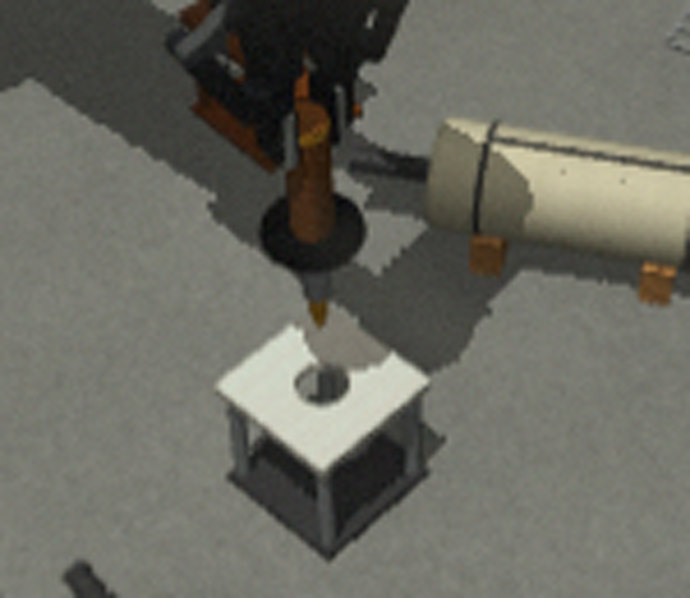

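The tip at (319,326) and the hole at (322,384) carry the same small offset from prediction, so they are aligned. Lowering.

>>> play_rows(commands=[[0.015,-0.001,0.0005,0,0],[0.03,-0.001,0.0005,0,0],[0.045,-0.001,0.0005,0,0],[0.06,-0.001,0.0005,0,0],[0.075,-0.001,0.0005,0,0],[0.09,-0.001,0.0005,0,0],[0.105,-0.001,0.0005,0,0],[0.115,-0.001,0.0005,0,0],[0.12,-0.001,0.0005,0,0],[0.122,-0.001,0.0005,0,0]])

```text
clock: 16.05
tcp_pos: [457.5, -15.4, 129.3]
tool_rot: [0.341, 1.546, -0.341]
force: [-0.0, -0.6, -1.2]
width: 22.2
```

>>> play_rows(commands=[[0.001,0,0,0,0],[0.002,0,0,0,0],[0.003,0,0,0,0],[0.003,0,0,0,0],[0.003,0,0,0,0]])

```text
clock: 16.55
tcp_pos: [458.4, -15.6, 127.7]
tool_rot: [0.341, 1.543, -0.341]
force: [-0.2, 0.5, -1.5]
width: 21.9
```

```bash
python3 - <<'E'
from h import *
shift(458.3,-14.7,125)
E
```

```text
16.55 [458.4 -15.6 127.7] [[0.001, 0.421, 0.907], [-0.0, 0.907, -0.421], [-1.0, 0.0, 0.001]] w 21.88703668833056 F [-0.24  0.5  -1.46] q [-0.19 -0.07  2.06  0.    1.15 -1.32]
shift [ 2.7  0.8 -0.5]
```

Down the last 2.5 mm until contact.

>>> play_rows(commands=[[0.001,0,0,0,0],[0.002,0,0,0,0],[0.0025,0,0,0,0],[0.0025,0,0,0,0]])

```text
clock: 16.95
tcp_pos: [458.3, -15.6, 125.1]
tool_rot: [0.341, 1.544, -0.341]
force: [-0.3, 0.8, 1.0]
width: 21.9
```

>>> play_rows(commands=[[0,0,0,0,0.35],[0,0,0,0,0.45],[0,0,0,0,0.6],[0,0,0,0,0.8],[0,0,0,0,1],[0,0,0,0,1],[0,0,0,0,1],[0,0,0,0,1]])

```text
clock: 17.75
tcp_pos: [458.2, -15.6, 124.8]
tool_rot: [0.341, 1.544, -0.341]
force: [0.1, 0.2, -0.2]
width: 85.3
```

>>> play_rows(commands=[[-0.01,0,0,0,1],[-0.03,0,0,0,1],[-0.06,0,0,0,1],[-0.09,0,0,0,1],[-0.12,0,0,0,1],[-0.15,0,0,0,1],[-0.15,0,0,0,1],[-0.15,0,0,0,1],[-0.15,0,0,0,1]])

```text
clock: 18.65
tcp_pos: [457.4, -15.4, 273.7]
tool_rot: [0.341, 1.546, -0.341]
force: [0.0, -0.3, -0.4]
width: 85.3
```

```bash
python3 - <<'E'
from h import *
shift(458.3,-14.7,125)
p,D=snapshot("scene"); c=p[110:240,170:320]; cv2.imwrite("pics/s7.png",cv2.resize(c,None,fx=4.6,fy=4.6,interpolation=cv2.INTER_CUBIC))
print((proj("scene",[[457.2,-13.5,z] for z in (95,98,180)])-[170,110])*4.6)
E
```

```text
18.65 [457.4 -15.4 273.7] [[-0.002, 0.421, 0.907], [0.0, 0.907, -0.421], [-1.0, -0.0, -0.002]] w 85.2575087069424 F [ 0.02 -0.31 -0.39] q [-0.19 -0.21  1.9  -0.    1.45 -1.32]
shift [148.7   1.1   0.8]
[[320.48081075 378.79901711]
 [320.27045858 375.58878792]
 [314.15310311 281.98806441]]
```

View pics/s7.png

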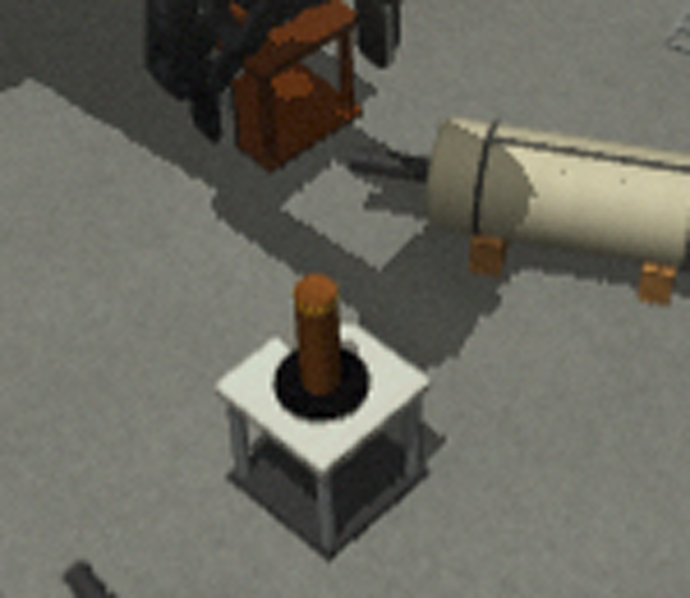

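The pen hangs upright, its collar flat at (321,382) and its top at (316,285), within a pixel of the prediction. The gripper is clear, so I'm handing in.

```bash
python3 -c "
from h import *
print(finish_job())"
```

```text
the job is handed in; nothing more can be done
None
```

I traced the long cast's seam from the rod ring to the rounded-end ring in one stroke, then hung the pen back in the steel stand and let go. I handed the job in at about 18.7 s; it returned no verdict.

- **Trace:** The stroke ran at about 3 cm/s. At both rings the contact force was about 2.3–2.7 N, which puts the nib roughly 5–7 mm in. In between, tool height stayed within 0.3 mm and single force readings suggested steady contact. The nib was never measured directly. The pictures show the tip on the ring and seam junction at both ends.
- **Pen in stand:** The last picture shows the pen upright, with its collar flat on the plate within a pixel (about 4–5 mm) of where it should be. The gripper was fully open and about 150 mm above its release height, reading no contact force.
- **Small disagreement:** At the end ring the pen looked about 2–3° more tilted than perspective explains. That is well inside the limit, and it hung upright once released.

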